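# Touch off on two tool setters to compare them

## Robot

A 6-joint arm with a two-finger parallel gripper is mounted at the origin on a cart in front of the work surface, level with it; the furniture and walls round the work are solid. World frame = base frame: x ahead of the robot, y to its left, z up, the work surface at z = 0. Lengths are in m, angles in rad, forces in N, time in s.
With the tool pointing down it reaches from about 0.35 to 0.975 m from the base axis. Payload 4.9 kg.
Tool frame: the origin (TCP) lies between the finger pads, 19 mm behind the fingertips; this is the grasp point; z points along the fingers, y is the line along which they close (so a half turn about z gives the same grasp; the last joint's range is limited). The gripper opens to 85 mm and grips with 20 to 120 N. Pads are 22 mm wide; open, the fingers measure 114 mm over their backs; the gripper's body (76 mm by 85 mm) begins 54 mm behind the grasp point. The pads swing forward as they close: fully open they stand 13 mm farther back than shut.
Start: joints at [-1.376, 0.053, 1.613, -0, 1.476, -0.119], TCP at [0.193, -0.594, 0.25] pointing down, gripper open.
Joint ranges: [-3.01, 3.01], [-1.01, 2.22], [0.06, 2.58], [-1.02, 4.17], [0.09, 2.62], [-3.14, 3.14]. Speed limits (rad/s): [2.57, 2.57, 3.14, 3.14, 3.14, 3.14].

## Interface

Orientations are given as a unit quaternion [w, x, y, z].
In Python, from plant import manip, grab_frame, calibration, job_done gives the robot as it stands.
- The arm moves only by the tool send_rows, never from a script. Its argument "rows" is a list of rows, each an object of numbers: "x", "y", "z": the shift along the tool's x, y, z normalised to -1 to 1, where 1 is 15 cm; "wx", "wy", "wz": the turn, a rotation vector about the tool's x, y, z normalised to -1 to 1, where 1 is pi/4 rad; "hand": the opening, from -1 (shut) to 1 (fully open). In form: [{"x": .., "y": .., "z": .., "wx": .., "wy": .., "wz": .., "hand": ..}, ...]. A call has exactly 10 rows; each row shifts and turns the commanded pose from where the row before left it, along the tool's axes as they then stand; what a row does not reach is not made up. A row lasts 1/12 s, in which the tool goes at most 41.7 mm and 7.16 degrees, less where a joint would pass 70% of its speed; a pose out of reach is approached as far as the arm can. A call with a number of a shift or a turn outside -1 to 1 is refused whole. A call with a gripper value outside its range is refused whole. The fingers move at their own pace and stop on an object; the grip force is fixed at half the most. Time passes only in rows, so rows that do not move let the fingers close, or fill a call up. It gives the time, the measured TCP pose, the force, the opening and the grip force at its end, in the units of the state.
- manip.state(): the state, without advancing time (a new reading comes with each control period).
- grab_frame(name): name is "scene" or "top" or "wrist"; returns the picture (384x512x3 uint8, blue, green, red); there is no depth.
- calibration(name): a dict with "camera_matrix" (3x3 intrinsics, pixels), "R" (3x3) and "t" (3): a world point X has camera coordinates R X + t. Camera axes: x right, y down, z forward; pixel columns grow to the right and rows downward; lengths in m; the calibration is good to about 2 mm. A picture is of the moment at which its call begins: read the wrist's pose just before it. calibration takes no time and is no camera call; for the wrist camera it gives the pose at the moment of the call.
- job_done(): hands the job in; it is judged then, once.
The state is a dict: "time": time; "joint_pos": joint angles; "joint_vel": joint speeds; "joint_efforts": joint torques, N m; "tool_pos": TCP position; "tool_rot": TCP orientation; "contact_force": force on the tool from outside, world axes, zero at the start; "ft_torque": the same for the moment, N m; "gripper_width": opening from 0.0 (shut) to 1.0 (fully open); "grasp_force": force on a finger pad.
Only numpy, scipy, OpenCV 4.12 (cv2) and the standard library are available. Lean on these libraries where they do the work, as an engineer would, in place of code of your own. Each camera call takes 0.05 s, during which the arm holds its last target. There are 200 camera calls.

## Task

Compare two tool-height setters by touching off on them with closed fingertips: press the brass cap lightly down a few millimetres for a moment and let it spring back, then do the same to the blue cap. Do not ram either cap or shift, tip or lift the setters, keep off the red-capped setter, which is out of order, and leave the other things as they are. Finish withdrawn at least a hand's breadth clear of the caps.

Things in the scene. Friction and masses are not known exactly. Their poses are not given: they have to be found in the camera images.
- brass_setter: tool-height setter with the brass cap: upright round post of pale silvery aluminium, 70 mm tall to the cap's top, barrel 48 mm and knurled foot 58 mm in diameter, a brass band round the barrel and a small round green window on its front; 0.9 kg, loose on the bench. Origin: centre of its underside, z up.
- brass_plunger_top (a point): yellow metal; centre of the flat top of the brass cap (28 mm in diameter), moves with the cap
- brass_plunger (a joint): how far the brass cap is pressed down: 0 up, 0.010 m on its hard stop. Spring: about 1.4 N to start, 5.9 N at the stop; it springs back by itself
- blue_setter: tool-height setter with the blue cap: upright round post of pale silvery aluminium, 85 mm tall to the cap's top, barrel 48 mm and knurled foot 58 mm in diameter, a blue band round the barrel and a small round green window on its front; 0.9 kg, loose on the bench. Origin: centre of its underside, z up.
- blue_plunger_top (a point): centre of the flat top of the blue cap (28 mm in diameter), moves with the cap
- blue_plunger (a joint): how far the blue cap is pressed down: 0 up, 0.010 m on its hard stop. Spring: about 1.4 N to start, 5.9 N at the stop; it springs back by itself
- red_setter: tool-height setter with the red cap: upright round post of pale silvery aluminium, 70 mm tall to the cap's top, barrel 48 mm and knurled foot 58 mm in diameter, a red band round the barrel and a small round green window on its front; 0.9 kg, loose on the bench. Origin: centre of its underside, z up. Its sprung cap is like the others'; out of bounds
- red_plunger_top (a point): centre of the flat top of the red cap (28 mm in diameter), moves with the cap
- vee_block: ground steel vee block, 59 x 78 x 40 mm high, loose; origin: centre of its underside
- valve_spring: grey steel coil spring standing upright, 33 mm in diameter, 46 mm tall, loose; origin: centre of its underside
- paste_tin: round tin with a yellow lid (the nearer one to the setters), 66 mm in diameter, 27 mm tall, loose; origin: centre of its underside
There are look-alikes about, which are no part of the job. Leave any brown or turquoise look-alike of the brass_setter alone. What is shaped like the blue_setter but pink or turquoise is not meant.

How it is judged:
On the way, in this order (a step that is already met when the one before it is completed fails the run):
1. the brass cap is pressed down by the fingers, more than 2 mm, the blue one up (value of joint brass_plunger above 0.002 m and contact force between the fingers and brass_setter above 0.5 N and value of joint blue_plunger below 0.001 m), for 0.2 s.
2. the brass cap is let go and has sprung back up (value of joint brass_plunger below 0.001 m and contact force between the fingers and brass_setter below 0.1 N), for 0.1 s.
3. the blue cap is pressed down by the fingers, more than 2 mm, the brass one up (value of joint blue_plunger above 0.002 m and contact force between the fingers and blue_setter above 0.5 N and value of joint brass_plunger below 0.001 m), for 0.2 s.
At the end, for the whole second after the job is handed in: Brass and blue caps are up again (within 1 mm), the TCP is over 80 mm from all three caps' tops, the three setters stand still and upright (within 0.05 rad) within 15 mm of where they stood, and the vee block, spring and tin are within 15 mm of where they were (value of joint each of brass_plunger, blue_plunger below 0.001 m and distance between the grasp point and brass_plunger_top above 0.08 m and distance between the grasp point and blue_plunger_top above 0.08 m and distance between the grasp point and red_plunger_top above 0.08 m and distance of each of brass_setter, blue_setter, red_setter, vee_block, valve_spring, paste_tin from where it was at the start of the episode below 0.015 m and angle between each of brass_setter, blue_setter, red_setter's own z axis and vertical below 0.05 rad and linear speed of each of brass_setter, blue_setter, red_setter below 0.02 m/s); the robot touches nothing.
It fails at once if the brass or blue setter is pressed harder than 15 N (contact force between any of the arm, the fingers and brass_setter above 15 N or contact force between any of the arm, the fingers and blue_setter above 15 N).
It fails at once if the red-capped setter is touched (contact force between any of the arm, the fingers and red_setter above 0.3 N).
It fails at once if a setter is lifted 6 mm, tipped more than 0.15 rad or shifted more than 15 mm (height (world z) of any of brass_setter, blue_setter, red_setter above 0.006 m or angle between any of brass_setter, blue_setter, red_setter's own z axis and vertical above 0.15 rad or distance of any of brass_setter, blue_setter, red_setter from where it was at the start of the episode above 0.015 m).
It fails at once if the vee block, the spring or the tin is moved more than 15 mm (distance of any of vee_block, valve_spring, paste_tin from where it was at the start of the episode above 0.015 m).
It also fails if it takes over 38 s, if anything falls off the work surface, if the arm or the gripper's body presses on something with over 40 N, if the wrist force passes 120 N, or if a joint passes its speed limit or range.

## Working session

There is one attempt and no reset: what is moved stays moved. The work goes in short steps, Python scripts to look and compute and a tool call to move; the robot and the scene stay as the last step left them, time stands still between calls to the robot, and variables do not carry over. Pictures are saved under pics/ and viewed, at most 10 in all, crops included, and the job is handed in when it is done.

Besides the shell and the picture viewer there is one more tool, called by a JSON object that holds its "name" and its "arguments", one argument or row to a line. send_rows: Moves the arm, as the interface text tells. Scaled input: -1 to 1 covers 15 cm each way for a shift and pi/4 rad each way for a turn. Its arguments: {"type":"object","properties":{"rows":{"type":"array","items":{"type":"object","properties":{"x":{"type":"number","minimum":-1,"maximum":1},"y":{"type":"number","minimum":-1,"maximum":1},"z":{"type":"number","minimum":-1,"maximum":1},"wx":{"type":"number","minimum":-1,"maximum":1},"wy":{"type":"number","minimum":-1,"maximum":1},"wz":{"type":"number","minimum":-1,"maximum":1},"hand":{"type":"number"}}}}},"required":["rows"]}

```bash
mkdir -p pics; python3 - <<'E'
from plant import manip, grab_frame, calibration
import cv2,numpy as np
s=manip.state();print(s)
for n in("scene","top"):
    im=grab_frame(n);cv2.imwrite(f"pics/{n}0.png",im)
    c=calibration(n);R=np.array(c["R"]);print(n,c["camera_matrix"],-R.T@c["t"],R)
E
```

```text
{'time': 0.0, 'joint_pos': array([-1.37602952e+00,  5.33677601e-02,  1.61428337e+00,  2.49422764e-05,
        1.47600880e+00, -1.19002606e-01]), 'joint_vel': array([ 9.22360560e-05,  1.50644858e-03, -2.19474596e-03,  2.18611661e-03,
        1.10806651e-03,  1.19935716e-03]), 'joint_efforts': array([-9.87126941e-05, -3.93672502e+01, -3.70179319e+01, -8.88870409e-05,
        7.08683452e-03,  1.17348478e-06]), 'tool_pos': array([ 0.19279551, -0.59390902,  0.24876257]), 'tool_rot': array([-1.03337059e-03,  9.87718474e-01,  1.56240674e-01, -2.67421432e-05]), 'contact_force': array([-0.32976603, -0.21079747, -0.60483867]), 'ft_torque': array([ 0.01577537, -0.06830456,  0.01276865]), 'grasp_force': 0.0, 'gripper_width': 0.9986221095847824}
scene [[444.81068334   0.         253.52939925]
 [  0.         444.81068334 197.89081231]
 [  0.           0.           1.        ]] [0.11087251 0.68161614 0.76580905] [[-0.78101394 -0.62447357 -0.00707076]
 [-0.43541051  0.55260406 -0.7106662 ]
 [ 0.44769959 -0.55196152 -0.70349382]]
top [[352.88179728   0.         255.08245644]
 [  0.         352.88179728 187.76201929]
 [  0.           0.           1.        ]] [0.46875405 0.1509493  1.00369159] [[-0.01353891 -0.99987946  0.00760035]
 [-0.99798593  0.01304138 -0.06208068]
 [ 0.06197408 -0.00842555 -0.9980422 ]]
```

View pics/scene0.png

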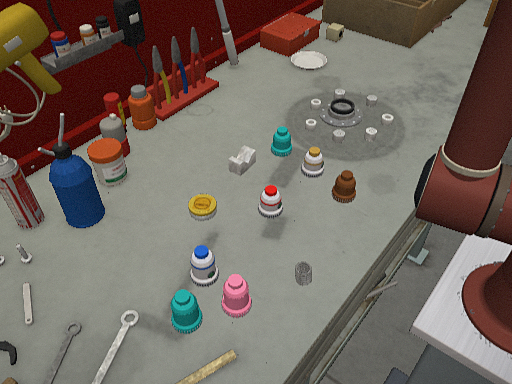

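View pics/top0.png

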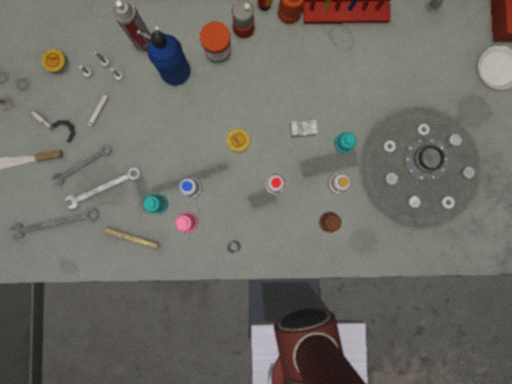

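Scene view: the real brass setter is at (313,160), blue at (203,265) and red at (270,200). In the top view they are at (341,182), (189,187) and (275,183). The look-alikes in the scene view are turquoise (282,141), brown (344,186), turquoise (186,310) and pink (236,295). Only the three I picked have pale aluminium barrels with a coloured band. I'll confirm that in a crop and triangulate.

```bash
cat > h.py <<'E'
import cv2,numpy as np
from plant import calibration
def ray(n,p):
    c=calibration(n);K=np.array(c["camera_matrix"]);R=np.array(c["R"]);d=R.T@np.linalg.solve(K,[p[0],p[1],1.]);return -R.T@np.array(c["t"]),d/np.linalg.norm(d)
def plane(n,p,z):
    o,d=ray(n,p);return o+d*(z-o[2])/d[2]
def tri(obs):
    A=np.zeros((3,3));b=np.zeros(3);L=[ray(*o) for o in obs]
    for o,d in L:
        P=np.eye(3)-np.outer(d,d);A+=P;b+=P@o
    X=np.linalg.solve(A,b);return X,[np.linalg.norm(np.cross(X-o,d)) for o,d in L]
HUE={"brass":(14,30),"blue":(105,125),"red":(-6,6)}
def blobs(im,name,roi):
    x0,y0,x1,y1=roi;h=cv2.cvtColor(im[y0:y1,x0:x1],cv2.COLOR_BGR2HSV).astype(int)
    a,b=HUE[name];H=h[...,0].copy()
    if a<0:H[H>90]-=180
    m=((H>=a)&(H<=b)&(h[...,1]>110)&(h[...,2]>60)).astype(np.uint8)
    n,l,s,c=cv2.connectedComponentsWithStats(m)
    return [(c[i]+[x0,y0],s[i].tolist()) for i in range(1,n) if s[i][4]>8]
E
python3 - <<'E'
from h import *
C={"brass":((313,160),(341,182)),"blue":((203,265),(189,187)),"red":((270,200),(275,183))}
S=cv2.imread("pics/scene0.png");T=cv2.imread("pics/top0.png");rows=[]
for k,(a,b) in C.items():
    for n,im,p in(("scene",S,a),("top",T,b)):
        r=18 if n=="top" else 22
        print(k,n,[(c.round(1),s) for c,s in blobs(im,k,(p[0]-r,p[1]-r,p[0]+r,p[1]+r))])
    cr=[cv2.resize(im[p[1]-22:p[1]+22,p[0]-22:p[0]+22],(260,260),interpolation=cv2.INTER_CUBIC) for im,p in((S,a),(T,b))]
    rows.append(np.vstack(cr))
cv2.imwrite("pics/crop.png",np.hstack(rows))
E
```

```text
brass scene [(array([314. , 151.2]), [18, 9, 11, 10, 90]), (array([312.5, 163.1]), [13, 21, 19, 7, 24])]
brass top [(array([343.2, 181.2]), [16, 13, 9, 9, 63])]
blue scene [(array([200.9, 251.4]), [13, 2, 15, 14, 157]), (array([204.6, 265.9]), [10, 15, 24, 12, 37])]
blue top [(array([186.4, 185.6]), [11, 12, 10, 10, 77])]
red scene [(array([270.5, 189.9]), [17, 7, 12, 11, 111]), (array([269.6, 202.8]), [12, 20, 21, 8, 36])]
red top [(array([275.8, 182.1]), [14, 13, 10, 9, 72])]
```

View pics/crop.png

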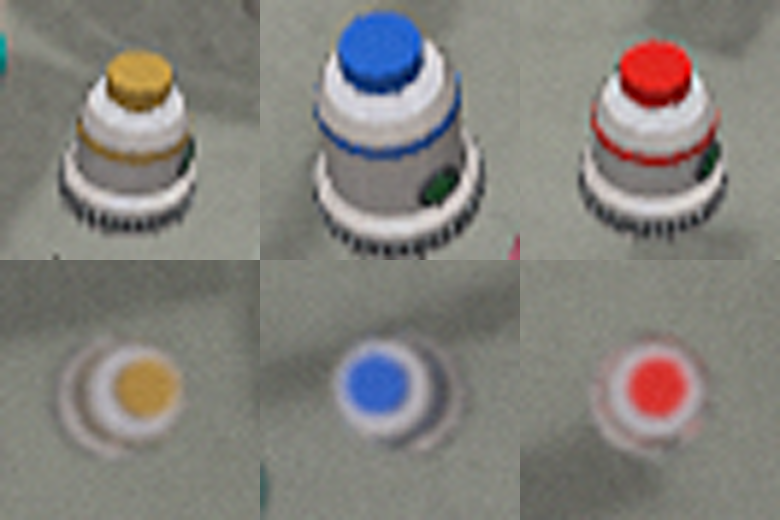

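The crops confirm it: pale barrels with a brass, blue or red cap and a matching band. Next I'll triangulate the cap tops.

```bash
python3 - <<'E'
from h import *
O={"brass":((314.4,150.3),(343.2,181.2),.07),"blue":((201,249.8),(186.4,185.6),.085),"red":((270.5,189),(275.8,182.1),.07)}
for k,(a,b,z) in O.items():
    X,e=tri([("scene",a),("top",b)]);print(k,X.round(4),np.round(e,4),"scene@z",plane("scene",a,z).round(4),"top@z",plane("top",b,z).round(4))
for n,p in dict(tin=(238,138),vee=(304,127),spring=(234,246),brown=(331,220),pink=(186,221),teal=(154,203),teal2=(346,141)).items(): print(n,plane("top",p,.05).round(3))
c=calibration("wrist");R=np.array(c["R"]);print(c["camera_matrix"],-R.T@c["t"],R)
E
```

```text
brass [ 0.5413 -0.0921  0.0677] [0.0001 0.0001] scene@z [ 0.5398 -0.0896  0.07  ] top@z [ 0.5412 -0.0915  0.07  ]
blue [0.5343 0.3226 0.0847] [0.0007 0.0007] scene@z [0.5348 0.3231 0.085 ] top@z [0.5338 0.3221 0.085 ]
red [0.5416 0.0881 0.0688] [0.0006 0.0006] scene@z [0.5413 0.0895 0.07  ] top@z [0.5411 0.0879 0.07  ]
tin [0.665 0.188 0.05 ]
vee [0.693 0.007 0.05 ]
spring [0.372 0.201 0.05 ]
brown [ 0.438 -0.061  0.05 ]
pink [0.441 0.33  0.05 ]
teal [0.49  0.416 0.05 ]
teal2 [ 0.653 -0.108  0.05 ]
[[301.3294103    0.         250.73823131]
 [  0.         301.3294103  194.90020312]
 [  0.           0.           1.        ]] [ 0.25505864 -0.57371082  0.37330395] [[ 0.30886084 -0.95110593 -0.00157755]
 [-0.91858927 -0.29873061  0.25875427]
 [-0.24657398 -0.07846995 -0.96594189]]
```

Both views agree, with heights within about 2 mm of those stated. Moving towards the brass setter at height, fingers closing.

{"name": "send_rows", "arguments": {
  "rows": [
    {"x":0.16,"y":-0.12,"z":0,"hand":-1},
    {"x":0.16,"y":-0.12,"z":0,"hand":-1},
    {"x":0.16,"y":-0.12,"z":0,"hand":-1},
    {"x":0.16,"y":-0.12,"z":0,"hand":-1},
    {"x":0.16,"y":-0.12,"z":0,"hand":-1},
    {"x":0.16,"y":-0.12,"z":0,"hand":-1},
    {"x":0.16,"y":-0.12,"z":0,"hand":-1},
    {"x":0.16,"y":-0.12,"z":0,"hand":-1},
    {"x":0.16,"y":-0.12,"z":0,"hand":-1},
    {"x":0.16,"y":-0.12,"z":0,"hand":-1}
  ]
}}

```text
invalid input at $.rows[0]: expected keys x, y, z, wx, wy, wz, hand
```

{"name": "send_rows", "arguments": {
  "rows": [
    {"x":0.16,"y":-0.12,"z":0,"hand":-1},
    {"x":0.16,"y":-0.12,"z":0,"hand":-1},
    {"x":0.16,"y":-0.12,"z":0,"hand":-1},
    {"x":0.16,"y":-0.12,"z":0,"hand":-1},
    {"x":0.16,"y":-0.12,"z":0,"hand":-1},
    {"x":0.16,"y":-0.12,"z":0,"hand":-1},
    {"x":0.16,"y":-0.12,"z":0,"hand":-1},
    {"x":0.16,"y":-0.12,"z":0,"hand":-1},
    {"x":0,"y":0,"z":0,"hand":-1},
    {"x":0,"y":0,"z":0,"hand":-1}
  ]
}}

```text
invalid input at $.rows[0]: expected keys x, y, z, wx, wy, wz, hand
```

```bash
cat > w.py <<'E'
import sys
from h import *
from plant import manip,grab_frame
from scipy.spatial.transform import Rotation as Ro
s=manip.state();q=s["tool_rot"];R=Ro.from_quat(np.r_[q[1:],q[0]]).as_matrix()
im=grab_frame("wrist");cv2.imwrite("pics/%s.png"%sys.argv[1],im)
print(s["time"],s["tool_pos"].round(4),s["contact_force"].round(2),s["gripper_width"],"\n",R.round(3))
k=sys.argv[2];z=float(sys.argv[3])
for c,st in blobs(im,k,(0,0,512,384)): print(c.round(1),st,plane("wrist",c,z).round(4))
T=np.array(eval(sys.argv[4]));print("tool shift to target xy, /0.15:",(R.T@(np.r_[T,s["tool_pos"][2]]-s["tool_pos"])/.15).round(3))
E
python3 w.py w1 brass 0.0695 "[.541,-.092]"
```

```text
0.1 [ 0.1928 -0.5939  0.2488] [ 1.08 -0.41  0.62] 1.001779945168762 
 [[ 0.951  0.309 -0.   ]
 [ 0.309 -0.951  0.002]
 [ 0.    -0.002 -1.   ]]
tool shift to target xy, /0.15: [ 3.241 -2.466  0.006]
```

View pics/w1.png

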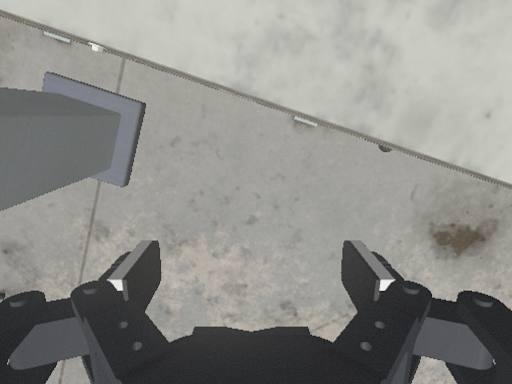

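The wrist view shows only the floor, the bench edge and the open fingers. The arm hasn't moved because all seven keys are needed in each row.

{"name": "send_rows", "arguments": {
  "rows": [
    {"x":0.16,"y":-0.12,"z":0,"wx":0,"wy":0,"wz":0,"hand":-1},
    {"x":0.16,"y":-0.12,"z":0,"wx":0,"wy":0,"wz":0,"hand":-1},
    {"x":0.16,"y":-0.12,"z":0,"wx":0,"wy":0,"wz":0,"hand":-1},
    {"x":0.16,"y":-0.12,"z":0,"wx":0,"wy":0,"wz":0,"hand":-1},
    {"x":0.16,"y":-0.12,"z":0,"wx":0,"wy":0,"wz":0,"hand":-1},
    {"x":0.16,"y":-0.12,"z":0,"wx":0,"wy":0,"wz":0,"hand":-1},
    {"x":0.16,"y":-0.12,"z":0,"wx":0,"wy":0,"wz":0,"hand":-1},
    {"x":0.16,"y":-0.12,"z":0,"wx":0,"wy":0,"wz":0,"hand":-1},
    {"x":0.16,"y":-0.12,"z":0,"wx":0,"wy":0,"wz":0,"hand":-1},
    {"x":0.16,"y":-0.12,"z":0,"wx":0,"wy":0,"wz":0,"hand":-1}
  ]
}}

```text
time: 0.98
tool_pos: [0.3661, -0.3477, 0.2497]
tool_rot: [-0.0, 0.988, 0.156, -0.0]
contact_force: [0.9, -0.8, -0.5]
gripper_width: -0.003
grasp_force: 0.0
```

{"name": "send_rows", "arguments": {
  "rows": [
    {"x":0.16,"y":-0.12,"z":0,"wx":0,"wy":0,"wz":0,"hand":-1},
    {"x":0.16,"y":-0.12,"z":0,"wx":0,"wy":0,"wz":0,"hand":-1},
    {"x":0.16,"y":-0.12,"z":0,"wx":0,"wy":0,"wz":0,"hand":-1},
    {"x":0.16,"y":-0.12,"z":0,"wx":0,"wy":0,"wz":0,"hand":-1},
    {"x":0.16,"y":-0.12,"z":0,"wx":0,"wy":0,"wz":0,"hand":-1},
    {"x":0.16,"y":-0.12,"z":0,"wx":0,"wy":0,"wz":0,"hand":-1},
    {"x":0.16,"y":-0.12,"z":0,"wx":0,"wy":0,"wz":0,"hand":-1},
    {"x":0.16,"y":-0.12,"z":0,"wx":0,"wy":0,"wz":0,"hand":-1},
    {"x":0,"y":0,"z":0,"wx":0,"wy":0,"wz":0,"hand":-1},
    {"x":0,"y":0,"z":0,"wx":0,"wy":0,"wz":0,"hand":-1}
  ]
}}

```text
time: 1.82
tool_pos: [0.504, -0.1519, 0.2496]
tool_rot: [-0.0, 0.987, 0.158, -0.0]
contact_force: [-0.0, 0.6, -0.1]
gripper_width: -0.002
grasp_force: 0.0
```

```bash
python3 w.py w2 brass 0.0695 "[.541,-.092]"
```

```text
1.8167 [ 0.504  -0.1519  0.2496] [-0.    0.64 -0.05] -0.0015525955889806045 
 [[ 0.95   0.311 -0.001]
 [ 0.311 -0.95  -0.   ]
 [-0.001 -0.    -1.   ]]
tool shift to target xy, /0.15: [ 0.359 -0.303 -0.   ]
```

View pics/w2.png

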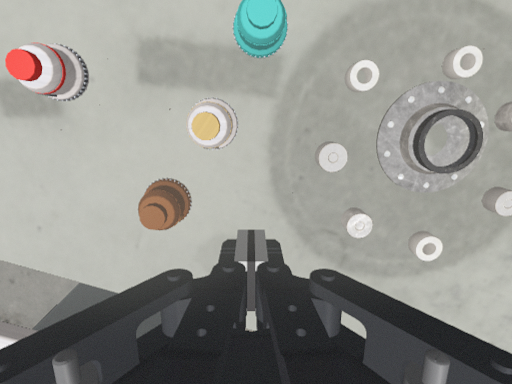

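The wrist view shows brass at (205,126), red at (23,63), the brown look-alike at (163,205), and the closed fingertips near (251,232). I'll check the cap position from here and project the tip.

```bash
sed -i 's/>110)/>80)/' h.py; python3 - <<'E'
from h import *
im=cv2.imread("pics/w2.png")
for c,s in blobs(im,"brass",(170,90,250,160)):
    print(c,s,plane("wrist",c,.0695).round(4),[ (v[0].round(4),np.round(v[1],4)) for v in [tri([("wrist",c),("top",(343.2,181.2)),("scene",(314.4,150.3))])]])
c=calibration("wrist");K=np.array(c["camera_matrix"])
for d in(.0,.019,.032):
    p=K@(np.array(c["R"])@[.504,-.1519,.2496-d]+c["t"]);print(d,p[:2]/p[2])
E
```

```text
[205.39663866 125.72605042] [22, 22, 28, 28, 595] [ 0.5413 -0.0933  0.0695] [(array([ 0.5413, -0.0926,  0.0672]), array([0.0004, 0.0004, 0.0002]))]
0.0 [249.72269016 261.82406888]
0.019 [249.8373464  244.33772491]
0.032 [249.90135545 234.57563567]
```

The three views agree on the brass cap at (0.541, -0.0925). Moving over it and down to about 0.112.

{"name": "send_rows", "arguments": {
  "rows": [
    {"x":0.179,"y":-0.15,"z":0,"wx":0,"wy":0,"wz":0,"hand":-1},
    {"x":0.179,"y":-0.15,"z":0,"wx":0,"wy":0,"wz":0,"hand":-1},
    {"x":0,"y":0,"z":0.18,"wx":0,"wy":0,"wz":0,"hand":-1},
    {"x":0,"y":0,"z":0.18,"wx":0,"wy":0,"wz":0,"hand":-1},
    {"x":0,"y":0,"z":0.18,"wx":0,"wy":0,"wz":0,"hand":-1},
    {"x":0,"y":0,"z":0.18,"wx":0,"wy":0,"wz":0,"hand":-1},
    {"x":0,"y":0,"z":0.1,"wx":0,"wy":0,"wz":0,"hand":-1},
    {"x":0,"y":0,"z":0.09,"wx":0,"wy":0,"wz":0,"hand":-1},
    {"x":0,"y":0,"z":0,"wx":0,"wy":0,"wz":0,"hand":-1},
    {"x":0,"y":0,"z":0,"wx":0,"wy":0,"wz":0,"hand":-1}
  ]
}}

```text
time: 2.7
tool_pos: [0.5406, -0.0943, 0.1133]
tool_rot: [-0.0, 0.988, 0.156, -0.0]
contact_force: [0.6, -0.6, 0.7]
gripper_width: 0.001
grasp_force: 0.0
```

```bash
python3 w.py w3 brass 0.0695 "[.541,-.0925]"
```

```text
2.7 [ 0.5406 -0.0943  0.1133] [ 0.63 -0.58  0.69] 0.0013965225362123515 
 [[ 0.952  0.308 -0.001]
 [ 0.308 -0.952  0.   ]
 [-0.001 -0.    -1.   ]]
[258.  180.9] [238, 177, 41, 17, 50] [ 0.5698 -0.0895  0.0695]
[228.7 183.1] [220, 179, 17, 12, 22] [ 0.5633 -0.0738  0.0695]
[247.2 218.6] [226, 201, 45, 39, 1202] [ 0.546  -0.0906  0.0695]
tool shift to target xy, /0.15: [ 0.007 -0.011 -0.   ]
```

View pics/w3.png

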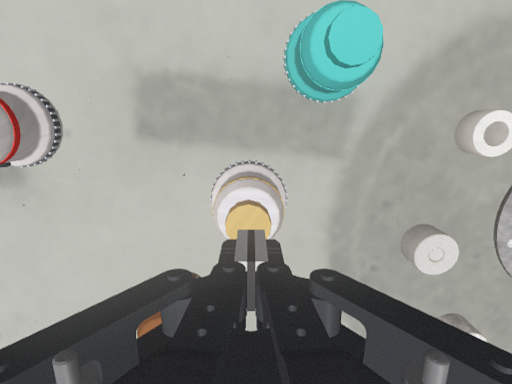

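The brass cap, at (248,218), is just ahead of and under the tips. Approaching in small steps and reading the force each time.

{"name": "send_rows", "arguments": {
  "rows": [
    {"x":0.006,"y":-0.01,"z":0.02,"wx":0,"wy":0,"wz":0,"hand":-1},
    {"x":0,"y":0,"z":0.02,"wx":0,"wy":0,"wz":0,"hand":-1},
    {"x":0,"y":0,"z":0.02,"wx":0,"wy":0,"wz":0,"hand":-1},
    {"x":0,"y":0,"z":0.02,"wx":0,"wy":0,"wz":0,"hand":-1},
    {"x":0,"y":0,"z":0.02,"wx":0,"wy":0,"wz":0,"hand":-1},
    {"x":0,"y":0,"z":0,"wx":0,"wy":0,"wz":0,"hand":-1},
    {"x":0,"y":0,"z":0,"wx":0,"wy":0,"wz":0,"hand":-1},
    {"x":0,"y":0,"z":0,"wx":0,"wy":0,"wz":0,"hand":-1},
    {"x":0,"y":0,"z":0,"wx":0,"wy":0,"wz":0,"hand":-1},
    {"x":0,"y":0,"z":0,"wx":0,"wy":0,"wz":0,"hand":-1}
  ]
}}

```text
time: 3.58
tool_pos: [0.5415, -0.0919, 0.0987]
tool_rot: [0.0, 0.988, 0.156, 0.0]
contact_force: [0.1, -1.1, -0.1]
gripper_width: -0.002
grasp_force: 0.0
```

{"name": "send_rows", "arguments": {
  "rows": [
    {"x":0,"y":0,"z":0.01,"wx":0,"wy":0,"wz":0,"hand":-1},
    {"x":0,"y":0,"z":0.01,"wx":0,"wy":0,"wz":0,"hand":-1},
    {"x":0,"y":0,"z":0.01,"wx":0,"wy":0,"wz":0,"hand":-1},
    {"x":0,"y":0,"z":0.01,"wx":0,"wy":0,"wz":0,"hand":-1},
    {"x":0,"y":0,"z":0.01,"wx":0,"wy":0,"wz":0,"hand":-1},
    {"x":0,"y":0,"z":0,"wx":0,"wy":0,"wz":0,"hand":-1},
    {"x":0,"y":0,"z":0,"wx":0,"wy":0,"wz":0,"hand":-1},
    {"x":0,"y":0,"z":0,"wx":0,"wy":0,"wz":0,"hand":-1},
    {"x":0,"y":0,"z":0,"wx":0,"wy":0,"wz":0,"hand":-1},
    {"x":0,"y":0,"z":0,"wx":0,"wy":0,"wz":0,"hand":-1}
  ]
}}

```text
time: 4.42
tool_pos: [0.5415, -0.0919, 0.0911]
tool_rot: [0.0, 0.988, 0.156, 0.0]
contact_force: [0.0, -0.5, -0.2]
gripper_width: -0.002
grasp_force: 0.0
```

{"name": "send_rows", "arguments": {
  "rows": [
    {"x":0,"y":0,"z":0.01,"wx":0,"wy":0,"wz":0,"hand":-1},
    {"x":0,"y":0,"z":0.01,"wx":0,"wy":0,"wz":0,"hand":-1},
    {"x":0,"y":0,"z":0.01,"wx":0,"wy":0,"wz":0,"hand":-1},
    {"x":0,"y":0,"z":0,"wx":0,"wy":0,"wz":0,"hand":-1},
    {"x":0,"y":0,"z":0,"wx":0,"wy":0,"wz":0,"hand":-1},
    {"x":0,"y":0,"z":0,"wx":0,"wy":0,"wz":0,"hand":-1},
    {"x":0,"y":0,"z":0,"wx":0,"wy":0,"wz":0,"hand":-1},
    {"x":0,"y":0,"z":0,"wx":0,"wy":0,"wz":0,"hand":-1},
    {"x":0,"y":0,"z":0,"wx":0,"wy":0,"wz":0,"hand":-1},
    {"x":0,"y":0,"z":0,"wx":0,"wy":0,"wz":0,"hand":-1}
  ]
}}

```text
time: 5.25
tool_pos: [0.5416, -0.0919, 0.0867]
tool_rot: [0.0, 0.988, 0.156, 0.0]
contact_force: [0.2, -1.5, 1.3]
gripper_width: 0.002
grasp_force: 1.0
```

{"name": "send_rows", "arguments": {
  "rows": [
    {"x":0,"y":0,"z":0.01,"wx":0,"wy":0,"wz":0,"hand":-1},
    {"x":0,"y":0,"z":0.01,"wx":0,"wy":0,"wz":0,"hand":-1},
    {"x":0,"y":0,"z":0,"wx":0,"wy":0,"wz":0,"hand":-1},
    {"x":0,"y":0,"z":0,"wx":0,"wy":0,"wz":0,"hand":-1},
    {"x":0,"y":0,"z":0,"wx":0,"wy":0,"wz":0,"hand":-1},
    {"x":0,"y":0,"z":0,"wx":0,"wy":0,"wz":0,"hand":-1},
    {"x":0,"y":0,"z":0,"wx":0,"wy":0,"wz":0,"hand":-1},
    {"x":0,"y":0,"z":0,"wx":0,"wy":0,"wz":0,"hand":-1},
    {"x":0,"y":0,"z":0,"wx":0,"wy":0,"wz":0,"hand":-1},
    {"x":0,"y":0,"z":0,"wx":0,"wy":0,"wz":0,"hand":-1}
  ]
}}

```text
time: 6.08
tool_pos: [0.5416, -0.0919, 0.0837]
tool_rot: [0.0, 0.988, 0.156, 0.0]
contact_force: [0.5, 0.2, 2.2]
gripper_width: -0.0
grasp_force: 1.7
```

```bash
python3 - <<'E'
from plant import manip,grab_frame
import cv2,numpy as np
F=[]
for i in range(5):
    grab_frame("scene");F.append(manip.state()["contact_force"])
print(np.mean(F,0).round(2),np.std(F,0).round(2),manip.state()["tool_pos"],manip.state()["time"])
E
```

```text
[0.77 0.34 3.34] [0.32 0.43 0.22] [ 0.54154474 -0.09190519  0.08360829] 6.3333
```

A steady 3.3 N means about 4 mm of press at TCP z = 0.0837. Releasing straight up, then crossing high over to the blue setter.

{"name": "send_rows", "arguments": {
  "rows": [
    {"x":0,"y":0,"z":-0.02,"wx":0,"wy":0,"wz":0,"hand":-1},
    {"x":0,"y":0,"z":-0.04,"wx":0,"wy":0,"wz":0,"hand":-1},
    {"x":0,"y":0,"z":-0.08,"wx":0,"wy":0,"wz":0,"hand":-1},
    {"x":0,"y":0,"z":-0.2,"wx":0,"wy":0,"wz":0,"hand":-1},
    {"x":0,"y":0,"z":-0.2,"wx":0,"wy":0,"wz":0,"hand":-1},
    {"x":0,"y":0,"z":-0.2,"wx":0,"wy":0,"wz":0,"hand":-1},
    {"x":0,"y":0,"z":-0.2,"wx":0,"wy":0,"wz":0,"hand":-1},
    {"x":0,"y":0,"z":-0.1,"wx":0,"wy":0,"wz":0,"hand":-1},
    {"x":0.073,"y":-0.24,"z":0,"wx":0,"wy":0,"wz":0,"hand":-1},
    {"x":0.073,"y":-0.24,"z":0,"wx":0,"wy":0,"wz":0,"hand":-1}
  ]
}}

```text
time: 7.17
tool_pos: [0.5403, -0.0171, 0.2422]
tool_rot: [0.0, 0.988, 0.154, 0.001]
contact_force: [0.2, -0.1, -0.2]
gripper_width: 0.002
grasp_force: 0.0
```

{"name": "send_rows", "arguments": {
  "rows": [
    {"x":0.073,"y":-0.24,"z":0,"wx":0,"wy":0,"wz":0,"hand":-1},
    {"x":0.073,"y":-0.24,"z":0,"wx":0,"wy":0,"wz":0,"hand":-1},
    {"x":0.073,"y":-0.24,"z":0,"wx":0,"wy":0,"wz":0,"hand":-1},
    {"x":0.073,"y":-0.24,"z":0,"wx":0,"wy":0,"wz":0,"hand":-1},
    {"x":0.073,"y":-0.24,"z":0,"wx":0,"wy":0,"wz":0,"hand":-1},
    {"x":0.073,"y":-0.24,"z":0,"wx":0,"wy":0,"wz":0,"hand":-1},
    {"x":0.073,"y":-0.24,"z":0,"wx":0,"wy":0,"wz":0,"hand":-1},
    {"x":0,"y":0,"z":0,"wx":0,"wy":0,"wz":0,"hand":-1},
    {"x":0,"y":0,"z":0,"wx":0,"wy":0,"wz":0,"hand":-1},
    {"x":0,"y":0,"z":0,"wx":0,"wy":0,"wz":0,"hand":-1}
  ]
}}

```text
time: 8.0
tool_pos: [0.5346, 0.2466, 0.2395]
tool_rot: [0.0, 0.988, 0.157, -0.001]
contact_force: [-0.2, -0.0, -0.5]
gripper_width: 0.0
grasp_force: 0.0
```

```bash
python3 w.py w4 blue 0.085 "[.534,.3225]"; python3 - <<'E'
from h import *
from plant import grab_frame
im=grab_frame("scene");cv2.imwrite("pics/scene1.png",im)
for k,p in dict(brass=(313,160),red=(270,200)).items(): print(k,blobs(im,k,(p[0]-22,p[1]-22,p[0]+22,p[1]+22)))
a=cv2.imread("pics/scene0.png");print(blobs(a,"brass",(291,138,335,182)))
E
```

```text
8.0 [0.5346 0.2466 0.2395] [-0.22 -0.02 -0.5 ] 0.0003625048163901856 
 [[ 0.951  0.309 -0.001]
 [ 0.309 -0.951 -0.001]
 [-0.001  0.    -1.   ]]
[199.5 146.8] [196, 141, 7, 14, 22] [0.5549 0.3021 0.085 ]
[173.1 159.9] [158, 146, 31, 29, 706] [0.5356 0.3223 0.085 ]
[202.3 158.8] [202, 156, 2, 8, 11] [0.545  0.2967 0.085 ]
tool shift to target xy, /0.15: [ 0.153 -0.482 -0.   ]
brass [(array([314.04395604, 151.20879121]), [18, 9, 11, 10, 91]), (array([312.08823529, 163.11764706]), [13, 20, 19, 8, 34])]
red [(array([270.525     , 189.90833333]), [17, 6, 12, 12, 120]), (array([269.80434783, 202.34782609]), [12, 18, 22, 10, 46])]
[(array([314.08695652, 151.16304348]), [18, 9, 11, 10, 92]), (array([312.08823529, 163.11764706]), [13, 20, 19, 8, 34])]
```

View pics/w4.png

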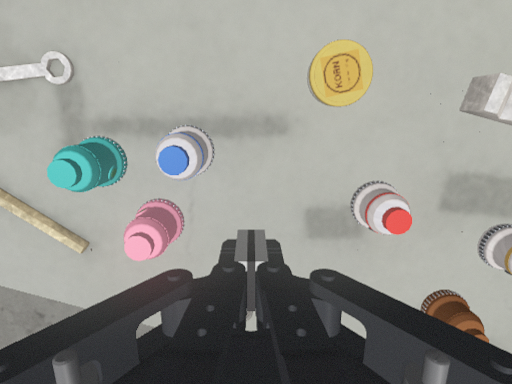

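The wrist view puts the blue cap at (173,160), giving (0.535, 0.322); pink is at (140,245) and turquoise at (70,172). The brass cap is back up and unmoved. Going over blue and down to about 0.117.

{"name": "send_rows", "arguments": {
  "rows": [
    {"x":0.078,"y":-0.24,"z":0,"wx":0,"wy":0,"wz":0,"hand":-1},
    {"x":0.078,"y":-0.24,"z":0,"wx":0,"wy":0,"wz":0,"hand":-1},
    {"x":0,"y":0,"z":0.18,"wx":0,"wy":0,"wz":0,"hand":-1},
    {"x":0,"y":0,"z":0.18,"wx":0,"wy":0,"wz":0,"hand":-1},
    {"x":0,"y":0,"z":0.18,"wx":0,"wy":0,"wz":0,"hand":-1},
    {"x":0,"y":0,"z":0.14,"wx":0,"wy":0,"wz":0,"hand":-1},
    {"x":0,"y":0,"z":0.08,"wx":0,"wy":0,"wz":0,"hand":-1},
    {"x":0,"y":0,"z":0.05,"wx":0,"wy":0,"wz":0,"hand":-1},
    {"x":0,"y":0,"z":0,"wx":0,"wy":0,"wz":0,"hand":-1},
    {"x":0,"y":0,"z":0,"wx":0,"wy":0,"wz":0,"hand":-1}
  ]
}}

```text
time: 8.93
tool_pos: [0.5359, 0.3222, 0.119]
tool_rot: [-0.0, 0.988, 0.156, 0.001]
contact_force: [-0.4, -0.2, 0.8]
gripper_width: 0.005
grasp_force: 0.0
```

{"name": "send_rows", "arguments": {
  "rows": [
    {"x":0,"y":0,"z":0.02,"wx":0,"wy":0,"wz":0,"hand":-1},
    {"x":0,"y":0,"z":0.02,"wx":0,"wy":0,"wz":0,"hand":-1},
    {"x":0,"y":0,"z":0.02,"wx":0,"wy":0,"wz":0,"hand":-1},
    {"x":0,"y":0,"z":0.01,"wx":0,"wy":0,"wz":0,"hand":-1},
    {"x":0,"y":0,"z":0.01,"wx":0,"wy":0,"wz":0,"hand":-1},
    {"x":0,"y":0,"z":0,"wx":0,"wy":0,"wz":0,"hand":-1},
    {"x":0,"y":0,"z":0,"wx":0,"wy":0,"wz":0,"hand":-1},
    {"x":0,"y":0,"z":0,"wx":0,"wy":0,"wz":0,"hand":-1},
    {"x":0,"y":0,"z":0,"wx":0,"wy":0,"wz":0,"hand":-1},
    {"x":0,"y":0,"z":0,"wx":0,"wy":0,"wz":0,"hand":-1}
  ]
}}

```text
time: 9.77
tool_pos: [0.5352, 0.3225, 0.1062]
tool_rot: [-0.0, 0.988, 0.156, 0.0]
contact_force: [-0.4, 0.4, -0.6]
gripper_width: -0.001
grasp_force: 0.0
```

{"name": "send_rows", "arguments": {
  "rows": [
    {"x":0,"y":0,"z":0.01,"wx":0,"wy":0,"wz":0,"hand":-1},
    {"x":0,"y":0,"z":0.01,"wx":0,"wy":0,"wz":0,"hand":-1},
    {"x":0,"y":0,"z":0.01,"wx":0,"wy":0,"wz":0,"hand":-1},
    {"x":0,"y":0,"z":0,"wx":0,"wy":0,"wz":0,"hand":-1},
    {"x":0,"y":0,"z":0,"wx":0,"wy":0,"wz":0,"hand":-1},
    {"x":0,"y":0,"z":0,"wx":0,"wy":0,"wz":0,"hand":-1},
    {"x":0,"y":0,"z":0,"wx":0,"wy":0,"wz":0,"hand":-1},
    {"x":0,"y":0,"z":0,"wx":0,"wy":0,"wz":0,"hand":-1},
    {"x":0,"y":0,"z":0,"wx":0,"wy":0,"wz":0,"hand":-1},
    {"x":0,"y":0,"z":0,"wx":0,"wy":0,"wz":0,"hand":-1}
  ]
}}

```text
time: 10.6
tool_pos: [0.5353, 0.3225, 0.1017]
tool_rot: [-0.0, 0.988, 0.156, 0.0]
contact_force: [0.5, 0.2, 1.6]
gripper_width: 0.002
grasp_force: 1.0
```

Contact, as predicted. Pressing 3 mm further.

{"name": "send_rows", "arguments": {
  "rows": [
    {"x":0,"y":0,"z":0.01,"wx":0,"wy":0,"wz":0,"hand":-1},
    {"x":0,"y":0,"z":0.01,"wx":0,"wy":0,"wz":0,"hand":-1},
    {"x":0,"y":0,"z":0,"wx":0,"wy":0,"wz":0,"hand":-1},
    {"x":0,"y":0,"z":0,"wx":0,"wy":0,"wz":0,"hand":-1},
    {"x":0,"y":0,"z":0,"wx":0,"wy":0,"wz":0,"hand":-1},
    {"x":0,"y":0,"z":0,"wx":0,"wy":0,"wz":0,"hand":-1},
    {"x":0,"y":0,"z":0,"wx":0,"wy":0,"wz":0,"hand":-1},
    {"x":0,"y":0,"z":0,"wx":0,"wy":0,"wz":0,"hand":-1},
    {"x":0,"y":0,"z":0,"wx":0,"wy":0,"wz":0,"hand":-1},
    {"x":0,"y":0,"z":0,"wx":0,"wy":0,"wz":0,"hand":-1}
  ]
}}

```text
time: 11.43
tool_pos: [0.5353, 0.3225, 0.0987]
tool_rot: [-0.0, 0.988, 0.156, 0.0]
contact_force: [1.2, 0.2, 2.9]
gripper_width: 0.002
grasp_force: 1.7
```

```bash
python3 - <<'E'
from plant import manip,grab_frame
import numpy as np
F=[]
for i in range(5):
    grab_frame("scene");F.append(manip.state()["contact_force"])
print(np.mean(F,0).round(2),manip.state()["tool_pos"],manip.state()["time"])
E
```

```text
[1.42 0.4  3.17] [0.53529699 0.32251622 0.09860877] 11.6833
```

A steady 3.2 N, about 4 mm. Withdrawing straight up.

{"name": "send_rows", "arguments": {
  "rows": [
    {"x":0,"y":0,"z":-0.02,"wx":0,"wy":0,"wz":0,"hand":-1},
    {"x":0,"y":0,"z":-0.04,"wx":0,"wy":0,"wz":0,"hand":-1},
    {"x":0,"y":0,"z":-0.08,"wx":0,"wy":0,"wz":0,"hand":-1},
    {"x":0,"y":0,"z":-0.2,"wx":0,"wy":0,"wz":0,"hand":-1},
    {"x":0,"y":0,"z":-0.2,"wx":0,"wy":0,"wz":0,"hand":-1},
    {"x":0,"y":0,"z":-0.2,"wx":0,"wy":0,"wz":0,"hand":-1},
    {"x":0,"y":0,"z":-0.2,"wx":0,"wy":0,"wz":0,"hand":-1},
    {"x":0,"y":0,"z":-0.1,"wx":0,"wy":0,"wz":0,"hand":-1},
    {"x":0,"y":0,"z":0,"wx":0,"wy":0,"wz":0,"hand":-1},
    {"x":0,"y":0,"z":0,"wx":0,"wy":0,"wz":0,"hand":-1}
  ]
}}

```text
time: 12.52
tool_pos: [0.5351, 0.3224, 0.2549]
tool_rot: [-0.0, 0.988, 0.156, 0.0]
contact_force: [-0.6, -0.9, -0.5]
gripper_width: 0.0
grasp_force: 0.0
```

{"name": "send_rows", "arguments": {
  "rows": [
    {"x":0,"y":0.2,"z":0,"wx":0,"wy":0,"wz":0,"hand":-1},
    {"x":0,"y":0.2,"z":0,"wx":0,"wy":0,"wz":0,"hand":-1},
    {"x":0,"y":0.2,"z":0,"wx":0,"wy":0,"wz":0,"hand":-1},
    {"x":0,"y":0,"z":0,"wx":0,"wy":0,"wz":0,"hand":-1},
    {"x":0,"y":0,"z":0,"wx":0,"wy":0,"wz":0,"hand":-1},
    {"x":0,"y":0,"z":0,"wx":0,"wy":0,"wz":0,"hand":-1},
    {"x":0,"y":0,"z":0,"wx":0,"wy":0,"wz":0,"hand":-1},
    {"x":0,"y":0,"z":0,"wx":0,"wy":0,"wz":0,"hand":-1},
    {"x":0,"y":0,"z":0,"wx":0,"wy":0,"wz":0,"hand":-1},
    {"x":0,"y":0,"z":0,"wx":0,"wy":0,"wz":0,"hand":-1}
  ]
}}

```text
time: 13.35
tool_pos: [0.5627, 0.2375, 0.2545]
tool_rot: [-0.0, 0.988, 0.157, -0.0]
contact_force: [0.4, 0.4, -0.0]
gripper_width: -0.003
grasp_force: 0.0
```

```bash
python3 - <<'E'
from h import *
from plant import grab_frame
im=grab_frame("scene");cv2.imwrite("pics/scene2.png",im);a=cv2.imread("pics/scene0.png")
for k,p in dict(brass=(313,160),blue=(203,265),red=(270,200)).items():
    r=(p[0]-22,p[1]-22,p[0]+22,p[1]+22)
    print(k,[(c.round(1),s[4]) for c,s in blobs(im,k,r)],[(c.round(1),s[4]) for c,s in blobs(a,k,r)])
E
```

```text
brass [(array([314. , 151.2]), 91), (array([312.1, 163.1]), 34)] [(array([314.1, 151.2]), 92), (array([312.1, 163.1]), 34)]
blue [(array([200.9, 251.5]), 165), (array([204.1, 266. ]), 43)] [(array([200.9, 251.5]), 165), (array([204.1, 266. ]), 43)]
red [(array([270.5, 189.9]), 120), (array([269.1, 202.4]), 45)] [(array([270.5, 189.9]), 120), (array([269.8, 202.3]), 46)]
```

View pics/scene2.png

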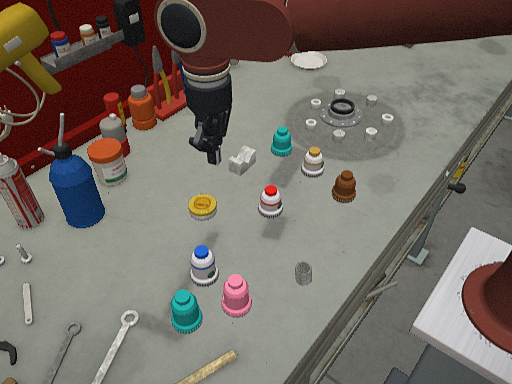

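All the setters stand where they were, brass (314,151), blue (201,251) and red (270,190), with the caps up and the arm well clear. Handing in.

```bash
python3 -c "from plant import job_done;print(job_done())"
```

```text
the job is handed in; nothing more can be done
None
```

I pressed the brass cap and then the blue cap about 4 mm each (roughly 3 N); both sprang back, no setter moved, the red one was never touched, the arm is well clear, and the job is handed in (no verdict returned).

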